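# Tip the sachet chute into the tub

### The arm

A 7-joint arm with a two-finger parallel gripper is mounted at the origin on a cart in front of the work surface, level with it; the furniture and walls round the work are solid. World frame = base frame: x ahead of the robot, y to its left, z up, the work surface at z = 0. Lengths are in m, angles in rad, forces in N, time in s.
With the tool pointing down it reaches from about 0.425 to 0.95 m from the base axis. Payload 4.7 kg.
Tool frame: the origin (TCP) lies at the very end of the fingers, on their centre line; the grasp point (between the pads) lies 19 mm behind it; z points along the fingers, y is the line along which they close (so a half turn about z gives the same grasp; the last joint's range is limited). The gripper opens to 85 mm and grips with 20 to 120 N. Pads are 22 mm wide; open, the fingers measure 114 mm over their backs; the gripper's body (76 mm by 85 mm) begins 54 mm behind the grasp point. The pads swing forward as they close: fully open they stand 13 mm farther back than shut.
Start: joints at [1.205, 0.469, -0.049, 1.532, 0.024, 1.141, -0.082], TCP at [0.223, -0.637, 0.231] pointing down, gripper open.
Joint ranges: [-2.59, 2.59], [-0.33, 1.99], [-1.39, 1.29], [0.1, 2.45], [-1.04, 4.18], [0.21, 1.99], [-2.66, 2.66]. Speed limits (rad/s): [2.57, 2.57, 3.14, 3.14, 3.14, 3.14, 3.14].

### API

Orientations are given as a rotation vector (axis times angle).
In Python, from plant import arm gives the robot as it stands.
- The arm moves only by the tool drive_tool, never from a script. Its argument "deltas" is a list of rows, each a list of 3 entries, a list of its own where there are three numbers: the gripper's target within -1 to 1 (fully open at 1, half-way at 0, shut at -1), then the shift along the tool's x, y, z normalised to -1 to 1, where 1 is 20 mm, then the turn, a rotation vector about the tool's x, y, z normalised to -1 to 1, where 1 is 4 degrees. In form: [[jaw, [x, y, z], [rx, ry, rz]], ...]. A call has 1 to 12 rows; each row shifts and turns the commanded pose from where the row before left it, along the tool's axes as they then stand; what a row does not reach is not made up. A row lasts 1/12 s, in which the tool goes at most 41.7 mm and 7.16 degrees, less where a joint would pass 70% of its speed; a pose out of reach is approached as far as the arm can. A call with a number of a shift or a turn outside -1 to 1 is refused whole. A call with a gripper value outside its range is refused whole. The fingers move at their own pace and stop on an object; "squeeze" is the grip in N (left out, the last holds). Time passes only in rows, so rows that do not move let the fingers close. It gives the time, the measured TCP pose, the force, the opening and the grip force at its end, in the units of the state.
- arm.get_state(): the state, without advancing time (a new reading comes with each control period).
- arm.get_image(name): name is "side" or "top" or "wrist"; returns a dict with "image" (384x512x3 uint8, blue, green, red), "fx", "fy", "cx", "cy" (pixels), "k1" (the pictures are not rectified: a ray, as slopes to the right and down, at radius r is drawn at 1 + k1 r^2 times it, then the intrinsics apply), "R" (3x3) and "t" (3): a world point X has camera coordinates R X + t; the wrist camera has in their place "tool_from_camera" (4x4, takes a point from camera to tool coordinates, whose origin is the TCP and whose axes are the flange's). Camera axes: x right, y down, z forward; pixel columns grow to the right and rows downward; lengths in m; the calibration is good to about 2 mm. A picture is of the moment at which its call begins: read the wrist's pose just before it. There is no depth.
- arm.sign_off(): hands the job in; it is judged then, once.
Trained networks look in the newest picture that a camera, given by its name, has taken for a name from the list of things; names that differ only in an ending like _2 or _b are one class to them, and where a whole thing is asked for, a point or a joint stands for the part that bears it (a point fixed in the world has none). Each returns a list of dicts, best first, with "conf" (0 to 1); they miss things now and then, are a little off and sometimes report something else, mostly with a low value. They report only what shows in the picture. A call takes as long as a camera call. They do not tell look-alikes from the thing itself.
- arm.masks_of(camera, name): "mask" (384x512 bool, what is visible of it) and "at" ([row, column] as shares, 0 to 1, of the picture: columns of its width, rows of its height, amid what is visible of it).
- arm.pinpoint(camera, name): "at" ([row, column] as shares, 0 to 1, of the picture: columns of its width, rows of its height: a listed point, or the origin of a listed thing).
The state is a dict: "clock": time; "qpos": joint angles; "qd": joint speeds; "effort": joint torques, N m; "tool_pos": TCP position; "eef_rot": TCP orientation; "wrist_force": force on the tool from outside, world axes, zero at the start; "moment": the same for the moment, N m; "grip_width": opening from 0.0 (shut) to 1.0 (fully open); "finger_force": force on a finger pad.
Only numpy, scipy, OpenCV 4.12 (cv2) and the standard library are available. Lean on these libraries where they do the work, as an engineer would, in place of code of your own. Each camera call takes 0.05 s, during which the arm holds its last target. There are 200 camera calls.

### The job

Tip the three drink sachets out of the hinged steel chute into the clear tub: press the tab on the side of the chute down until it sits firmly on the rubber-capped stop post, without forcing it, and keep it pressed there for a good second until all three have slid out. Then ease the chute back up to level slowly, without letting it snap up, and take the hand away; leave the other things on the table alone.

Things in the scene. Friction and masses are not known exactly. Their poses are not given: they have to be found in the camera images.
- tab_top (a point): Middle of the flat top of the steel press tab that sticks out of the chute's side nearer the robot. Top 60 mm along the chute, 59 mm out from the wall, tab 6 mm thick. x points from the tab across the chute, -y to the open spout, z up. It lies 95 mm from the hinge line towards the spout, 33 mm out from the wall, 170 mm above the table when level; the wall's rim is 14 mm higher. Pressed from above.
- chute (a joint): Tilt, rad: 0 level (spring-held rest), growing as spout and tab go down; the stop is met between 0.5 and 0.7. The spring pushes up at the tab with 1 to 2 N level, 4 to 7 N at the stop, and snaps the chute up if let go. 4 N beyond the spring seats it firmly; over 22 N in all is forcing. The chute is an open steel trough, 222 x 132 mm, walls 28 mm. Sachets start to slide at 0.3 to 0.5.
- stand: Fixed wooden base with two upright steel cheeks, 180 mm tall, that carry the chute. Origin on the table under the middle of the hinge line; the hinge line is 170 mm above it and runs along the stand's x; -y points to the spout, the tab is on the -x side (at x = -100 mm, y = -95 mm).
- stop_top (a point): Tip of the round rubber cap (18 mm across) on the fixed stop post under the tab, at (-100, -86) mm in the stand's x and y, 105 to 111 mm above the table. It is nearly rigid: 1 mm too deep costs many newtons.
- stop: The stop post itself: steel rod with a rubber cap on a round wooden foot of 38 mm. Fixed. Origin on its axis at the underside of the foot, 111 mm below the cap's tip.
- tub: Clear open plastic tub, 245 x 130 x 64 mm, standing loose on the table under the spout. Origin at the centre of its underside, x along its length, z up. Its inner floor is 2 mm up, walls 3 to 4 mm.
- sachet_a: Flat drink sachet, 30 x 75 x 9 mm, lying in the chute with its length along the chute; origin at the centre of its underside.
- sachet_b: Flat drink sachet, 30 x 75 x 9 mm, lying in the chute with its length along the chute; origin at the centre of its underside.
- sachet_c: Flat drink sachet, 30 x 75 x 9 mm, lying in the chute with its length along the chute; origin at the centre of its underside.
- jar: Bystander: spice jar, 47 mm across, 98 mm tall; origin under its centre.
- shaker: Bystander: shaker, 44 mm across, 90 mm tall; origin under its centre.
There are look-alikes about, which are no part of the job. What is shaped like the sachet_c but orange or turquoise is not meant.

How it is judged:
By the outcome, as a careful person would: the job done as asked, in the order asked, and still so for the second after the job is handed in, with the robot touching nothing.
It also fails if it takes over 53 s, if anything falls off the work surface, if the arm or the gripper's body presses on something with over 40 N, if the wrist force passes 120 N, or if a joint passes its speed limit or range.

## Working session

There is one attempt and no reset: what is moved stays moved. The work goes in short steps, Python scripts to look and compute and a tool call to move; the robot and the scene stay as the last step left them, time stands still between calls to the robot, and variables do not carry over. Pictures are saved under pics/ and viewed, at most 10 in all, crops included, and the job is handed in when it is done.

Besides the shell and the picture viewer there is one more tool, called after "Request:" as name(argument=value, ...), one argument or row to a line, values as JSON. drive_tool: Moves the arm, as the interface text tells. Its arguments: {"type":"object","properties":{"deltas":{"type":"array"},"squeeze":{"type":"number"}},"required":["deltas"]}

```bash
mkdir -p pics; cat > h.py <<'E'
import numpy as np, cv2
from plant import arm
from scipy.spatial.transform import Rotation as Ro
from scipy.optimize import least_squares
def ray(c,at,s=None):
    px=np.array([at[1]*512,at[0]*384])
    d=np.array([(px[0]-c['cx'])/c['fx'],(px[1]-c['cy'])/c['fy']]);u=d.copy()
    for _ in range(20): u=d/(1+c['k1']*(u@u))
    v=np.array([u[0],u[1],1.])
    if 'R' in c and c['R'] is not None:
        R=np.array(c['R']);t=np.array(c['t']); return -R.T@t,R.T@v/np.linalg.norm(v)
    T=np.array(c['tool_from_camera']);W=Ro.from_rotvec(s['eef_rot']).as_matrix()
    return W@T[:3,3]+np.array(s['tool_pos']),W@T[:3,:3]@v/np.linalg.norm(v)
def tri(rs):
    A=sum(np.eye(3)-np.outer(d,d) for o,d in rs);b=sum((np.eye(3)-np.outer(d,d))@o for o,d in rs)
    X=np.linalg.solve(A,b); return X,[np.linalg.norm((np.eye(3)-np.outer(d,d))@(X-o)) for o,d in rs]
def atz(r,z): o,d=r; return o+d*(z-o[2])/d[2]
E
python3 - <<'E'
from h import *
np.set_printoptions(precision=4,suppress=True)
s=arm.get_state();print(s)
R={};ims=[]
for cam in['side','top']:
    c=arm.get_image(cam);ims.append(c['image'])
    cv2.imwrite(f'pics/{cam}0.png',c['image'])
    for n in['tab_top','stop_top','stand','stop','tub','jar','shaker','sachet_a']:
        for p in arm.pinpoint(cam,n)[:4]:
            r=ray(c,p['at']);R.setdefault(n,{}).setdefault(cam,r)
            z={'tab_top':.17,'stop_top':.108,'sachet_a':.165}.get(n,0)
            print(cam,n,round(p['conf'],2),np.round(np.array(p['at'])*[384,512],0),atz(r,z))
for n in R:
    if len(R[n])==2: print(n,*tri(list(R[n].values())))
E
```

```text
{'clock': 0.0, 'qpos': array([ 1.2051,  0.4695, -0.0486,  1.5337,  0.024 ,  1.141 , -0.0823]), 'qd': array([ 0.0002,  0.0012, -0.0016,  0.0005, -0.0002,  0.0007, -0.    ]), 'effort': array([ -0.0003, -51.0311,  -0.0472, -23.7714,   0.0105,   0.0075,
         0.    ]), 'tool_pos': array([ 0.2229, -0.6365,  0.2303]), 'eef_rot': array([-3.0952, -0.5263,  0.0006]), 'wrist_force': array([-0.2939,  0.9004, -0.2895]), 'moment': array([ 0.0118, -0.0399,  0.0592]), 'finger_force': 0.0, 'grip_width': 1.0001336502212932}
side tab_top 0.96 [179. 276.] [0.4779 0.1118 0.17  ]
side tab_top 0.35 [192. 235.] [0.5556 0.2426 0.17  ]
side stop_top 0.68 [199. 279.] [0.4637 0.1211 0.108 ]
side stand 0.67 [233. 238.] [0.5668 0.2058 0.    ]
side stop 0.52 [228. 272.] [0.479  0.1342 0.    ]
side stop 0.44 [185. 253.] [ 0.6669 -0.1116  0.    ]
side jar 0.77 [261. 265.] [0.4295 0.2991 0.    ]
side jar 0.27 [171. 262.] [ 0.6896 -0.2471  0.    ]
side shaker 0.63 [186. 232.] [ 0.7388 -0.0657  0.    ]
side shaker 0.52 [169. 263.] [ 0.6926 -0.2632  0.    ]
side sachet_a 0.73 [261. 267.] [0.3439 0.4814 0.165 ]
side 
[... 413 characters left out ...]
sachet_a 0.9 [201. 218.] [0.5374 0.1671 0.165 ]
top sachet_a 0.85 [169. 215.] [0.6162 0.1749 0.165 ]
top sachet_a 0.76 [188. 203.] [0.5695 0.2035 0.165 ]
top sachet_a 0.73 [192. 133.] [0.5616 0.3739 0.165 ]
tab_top [0.4865 0.0976 0.1616] [np.float64(0.0026259592512846547), np.float64(0.002625959251284744)]
stop [0.5208 0.1996 0.042 ] [np.float64(0.06446692391850069), np.float64(0.06446692391850087)]
jar [0.4181 0.314  0.0148] [np.float64(0.004367022868613599), np.float64(0.004367022868613575)]
shaker [ 0.7393 -0.2052 -0.0647] [np.float64(0.06853873088634208), np.float64(0.0685387308863423)]
sachet_a [ 0.5144  0.182  -0.1101] [np.float64(0.037664921707864625), np.float64(0.03766492170786475)]
```

```bash
python3 - <<'E'
import cv2
for n in['side','top']:
    i=cv2.imread(f'pics/{n}0.png'); cv2.imwrite(f'pics/{n}1.png',cv2.resize(i[90:300,100:380],(800,600),interpolation=2))
E
```

```text
(no output)
```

View pics/side1.png

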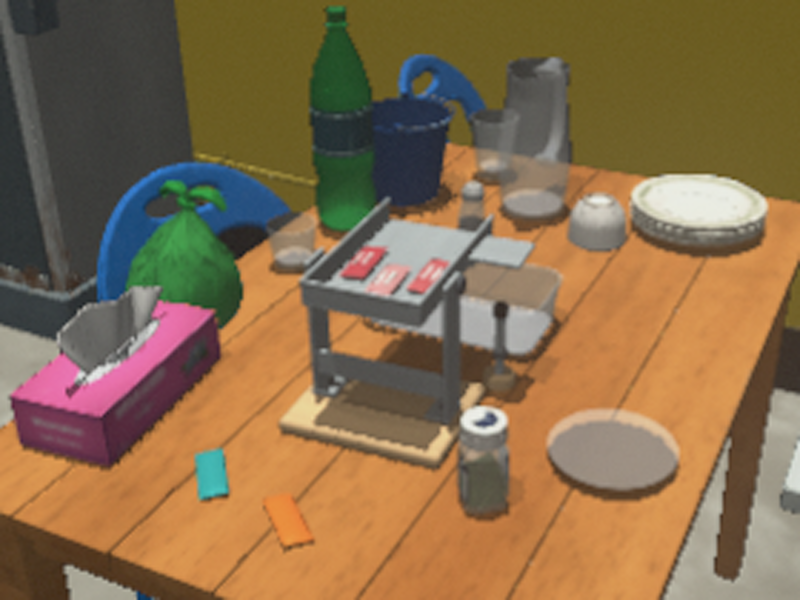

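View pics/top1.png

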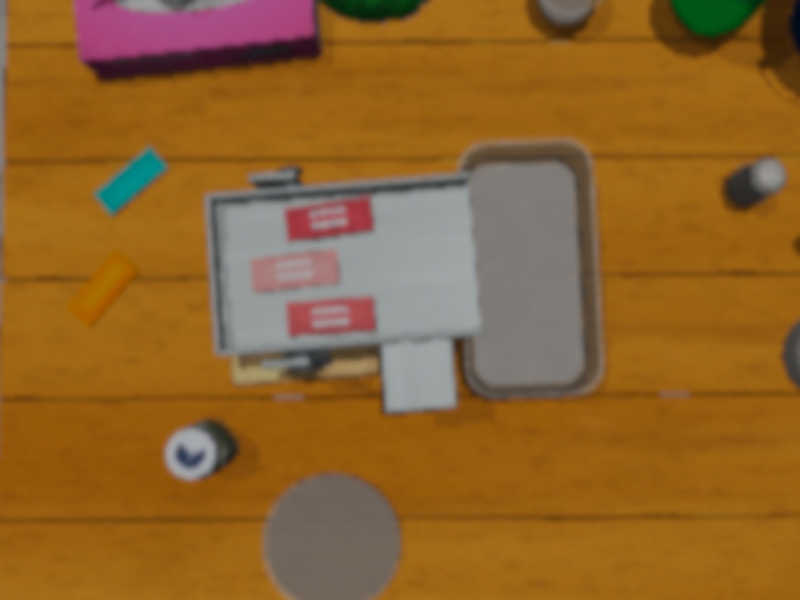

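The side crop shows the steel tab at about (505,250), above the stop post whose cap is at (500,310). Three red sachets lie in the chute, the middle one paler. In the top crop the tab is at (418,375), the spout points right (-y) with about 4° of yaw, and the tub is under it.

Possible mix-ups:
- **Tab:** the other pinpoint at side pixel (192,235) is the chute floor, so I choose the plate at side (179,276) and top (220,246).
- **Sachets:** the orange and turquoise sachets on the table, at top-crop (103,288) and (130,180), are look-alikes.

Next I'll work out the approach move.

```bash
python3 - <<'E'
from h import *
np.set_printoptions(precision=4,suppress=True)
s=arm.get_state();W=Ro.from_rotvec(s['eef_rot']);M=W.as_matrix();print(M)
i=cv2.imread('pics/top0.png');c=arm.get_image('top')
f=lambda u,v,z:atz(ray(c,[(90+v*.35)/384,(100+u*.35)/512]),z)
# rim edges, tab corners (crop px)
P=[f(210,195,.184),f(470,178,.184),f(218,353,.184),f(480,333,.184)]
print(P)
for a,b in((0,1),(2,3)):
    d=P[b]-P[a];print('yaw',np.degrees(np.arctan2(d[0],-d[1])))
T=[f(*q,.17) for q in((381,342),(455,337),(458,408),(384,413))];print(T,np.mean(T,0))
E
```

```text
[[ 0.9438  0.3304  0.0001]
 [ 0.3304 -0.9438 -0.0001]
 [ 0.      0.0001 -1.    ]]
[array([0.6395, 0.2723, 0.184 ]), array([0.652 , 0.0535, 0.184 ]), array([0.5068, 0.2647, 0.184 ]), array([0.5217, 0.0465, 0.184 ])]
yaw 3.27443525430459
yaw 3.8985713889610247
[array([0.5151, 0.1298, 0.17  ]), array([0.5188, 0.0672, 0.17  ]), array([0.4591, 0.0652, 0.17  ]), array([0.4553, 0.1275, 0.17  ])] [0.4871 0.0974 0.17  ]
```

Request:
drive_tool(
  deltas=[
    [-1,[0,0,-1],[0,0,0.98]],
    [-1,[0,0,-1],[0,0,0.98]],
    [-1,[0,0,-1],[0,0,0.98]],
    [-1,[0,0,-0.5],[0,0,0.98]],
    [-1,[1,-1,0],[0,0,0]],
    [-1,[1,-1,0],[0,0,0]],
    [-1,[1,-1,0],[0,0,0]],
    [-1,[1,-1,0],[0,0,0]],
    [-1,[1,-1,0],[0,0,0]],
    [-1,[1,-1,0],[0,0,0]],
    [-1,[1,-1,0],[0,0,0]],
    [-1,[1,-1,0],[0,0,0]],
  ],
)

```text
clock: 1.95
tool_pos: [0.3734, -0.4661, 0.3015]
eef_rot: [3.14, 0.099, 0.0]
wrist_force: [0.2, -0.1, 0.1]
grip_width: -0.002
finger_force: 0.0
```

Request:
drive_tool(
  deltas=[
    [-1,[0.5,-1,0],[0,0,0]],
    [-1,[0.5,-1,0],[0,0,0]],
    [-1,[0.5,-1,0],[0,0,0]],
    [-1,[0.5,-1,0],[0,0,0]],
    [-1,[0.5,-1,0],[0,0,0]],
    [-1,[0.5,-1,0],[0,0,0]],
    [-1,[0.5,-1,0],[0,0,0]],
    [-1,[0.5,-1,0],[0,0,0]],
    [-1,[0.5,-1,0],[0,0,0]],
    [-1,[0.5,-1,0],[0,0,0]],
    [-1,[0.5,-1,0],[0,0,0]],
    [-1,[0.5,-1,0],[0,0,0]],
  ],
)

```text
clock: 2.95
tool_pos: [0.4776, -0.2192, 0.3016]
eef_rot: [3.14, 0.099, 0.001]
wrist_force: [0.6, -0.7, 0.4]
grip_width: -0.002
finger_force: 0.0
```

Request:
drive_tool(
  deltas=[
    [-1,[0.1,-1,0],[0,0,0]],
    [-1,[0.1,-1,0],[0,0,0]],
    [-1,[0.1,-1,0],[0,0,0]],
    [-1,[0.1,-1,0],[0,0,0]],
    [-1,[0.1,-1,0],[0,0,0]],
    [-1,[0.1,-1,0],[0,0,0]],
    [-1,[0.1,-1,0],[0,0,0]],
    [-1,[0.1,-1,0],[0,0,0]],
    [-1,[0.1,-1,0],[0,0,0]],
    [-1,[0.1,-1,0],[0,0,0]],
  ],
)

```text
clock: 3.78
tool_pos: [0.4846, -0.0184, 0.3015]
eef_rot: [3.14, 0.099, 0.001]
wrist_force: [1.0, 0.1, 0.3]
grip_width: 0.004
finger_force: 0.0
```

Request:
drive_tool(
  deltas=[
    [-1,[0.1,-1,0.4],[0,0,0]],
    [-1,[0.1,-1,0.4],[0,0,0]],
    [-1,[0.1,-1,0.4],[0,0,0]],
    [-1,[0.1,-1,0.4],[0,0,0]],
    [-1,[0.1,-1,0.4],[0,0,0]],
    [-1,[0.0,-0.7,0.4],[0,0,0]],
    [-1,[0,0,0],[0,0,0]],
  ],
)

```text
clock: 4.37
tool_pos: [0.4861, 0.0983, 0.2522]
eef_rot: [-3.138, -0.108, 0.004]
wrist_force: [-1.1, 0.1, -0.1]
grip_width: 0.0
finger_force: 0.0
```

```bash
python3 - <<'E'
from h import *
np.set_printoptions(precision=4,suppress=True)
s=arm.get_state();print(s['tool_pos'],s['wrist_force'],s['eef_rot'])
c=arm.get_image('wrist');cv2.imwrite('pics/w0.png',c['image'])
rs=[]
for p in arm.pinpoint('wrist','tab_top')[:3]:
    r=ray(c,p['at'],s);print(p['conf'],np.array(p['at'])*[384,512],atz(r,.17));rs.append(r)
E
```

```text
[0.4861 0.0983 0.2522] [-1.1028  0.0657 -0.1218] [-3.1384 -0.1079  0.0037]
0.85 [205.2864 258.816 ] [0.4851 0.0954 0.17  ]
```

View pics/w0.png

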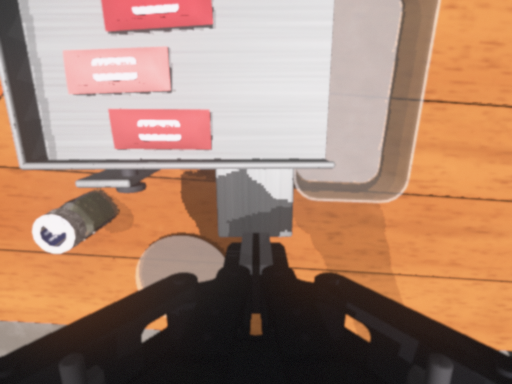

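The wrist view shows the tab at (255,202), directly ahead of the shut fingers at (257,235). The pinpoint gives (0.485, 0.095), which agrees with the top view. I'll go down to just above it.

Request:
drive_tool(
  deltas=[
    [-1,[0,0,0.9],[0,0,0]],
    [-1,[0,0,0.9],[0,0,0]],
    [-1,[0,0,0.9],[0,0,0]],
    [-1,[0,-0.1,0.6],[0,0,0]],
    [-1,[0,0,0.2],[0,0,0]],
    [-1,[0,0,0.1],[0,0,0]],
    [-1,[0,0,0.1],[0,0,0]],
    [-1,[0,0,0.1],[0,0,0]],
    [-1,[0,0,0.1],[0,0,0]],
    [-1,[0,0,0.1],[0,0,0]],
    [-1,[0,0,0],[0,0,0]],
  ],
)

```text
clock: 5.38
tool_pos: [0.4873, 0.097, 0.1733]
eef_rot: [3.14, 0.099, 0.0]
wrist_force: [-1.0, 0.5, 0.0]
grip_width: -0.002
finger_force: 0.0
```

Request:
drive_tool(
  deltas=[
    [-1,[0,0,0.1],[0,0,0]],
    [-1,[0,0,0.1],[0,0,0]],
    [-1,[0,0,0.1],[0,0,0]],
    [-1,[0,-0.01,0.15],[0,0,0]],
    [-1,[0,-0.02,0.15],[0,0,0]],
    [-1,[0,-0.02,0.15],[0,0,0]],
    [-1,[0,-0.02,0.15],[0,0,0]],
    [-1,[0,-0.03,0.15],[0,0,0]],
    [-1,[0,0,0],[0,0,0]],
  ],
)

```text
clock: 6.13
tool_pos: [0.4874, 0.099, 0.1518]
eef_rot: [3.14, 0.099, 0.0]
wrist_force: [1.1, -0.8, 3.2]
grip_width: -0.001
finger_force: 1.6
```

Request:
drive_tool(
  deltas=[
    [-1,[0,-0.03,0.15],[0,0,0]],
    [-1,[0,-0.03,0.15],[0,0,0]],
    [-1,[0,-0.04,0.15],[0,0,0]],
    [-1,[0,-0.04,0.15],[0,0,0]],
    [-1,[0,-0.05,0.15],[0,0,0]],
    [-1,[0,-0.05,0.15],[0,0,0]],
    [-1,[0,-0.06,0.15],[0,0,0]],
    [-1,[0,0,0],[0,0,0]],
  ],
)

```text
clock: 6.8
tool_pos: [0.4869, 0.1057, 0.131]
eef_rot: [-3.139, -0.1, -0.0]
wrist_force: [-0.2, -0.5, 5.5]
grip_width: 0.0
finger_force: 2.3
```

Request:
drive_tool(
  deltas=[
    [-1,[0,0,0.05],[0,0,0]],
    [-1,[0,0,0.05],[0,0,0]],
    [-1,[0,0,0.05],[0,0,0]],
    [-1,[0,0,0],[0,0,0]],
  ],
)

```text
clock: 7.13
tool_pos: [0.487, 0.106, 0.1286]
eef_rot: [-3.139, -0.1, -0.001]
wrist_force: [-0.2, 1.6, 5.4]
grip_width: 0.001
finger_force: 2.4
```

Request:
drive_tool(
  deltas=[
    [-1,[0,0,0.05],[0,0,0]],
    [-1,[0,0,0.05],[0,0,0]],
    [-1,[0,0,0],[0,0,0]],
  ],
)

```text
clock: 7.38
tool_pos: [0.4871, 0.1059, 0.1266]
eef_rot: [-3.139, -0.1, -0.002]
wrist_force: [-0.3, 0.3, 6.6]
grip_width: 0.003
finger_force: 2.4
```

Request:
drive_tool(
  deltas=[
    [-1,[0,0,0.05],[0,0,0]],
    [-1,[0,0,0],[0,0,0]],
  ],
)

```text
clock: 7.55
tool_pos: [0.4871, 0.1059, 0.1257]
eef_rot: [-3.139, -0.1, -0.002]
wrist_force: [0.4, 0.6, 5.7]
grip_width: -0.0
finger_force: 2.4
```

Request:
drive_tool(
  deltas=[
    [-1,[0,0,0.05],[0,0,0]],
    [-1,[0,0,0],[0,0,0]],
  ],
)

```text
clock: 7.72
tool_pos: [0.4872, 0.1059, 0.1247]
eef_rot: [-3.139, -0.1, -0.002]
wrist_force: [0.3, 1.3, 6.2]
grip_width: 0.004
finger_force: 2.4
```

Request:
drive_tool(
  deltas=[
    [-1,[0,0,0.05],[0,0,0]],
    [-1,[0,0,0],[0,0,0]],
  ],
)

```text
clock: 7.88
tool_pos: [0.4872, 0.1058, 0.1237]
eef_rot: [-3.139, -0.1, -0.002]
wrist_force: [0.9, 0.4, 5.4]
grip_width: -0.003
finger_force: 2.4
```

Request:
drive_tool(
  deltas=[
    [-1,[0,0,0.04],[0,0,0]],
    [-1,[0,0,0],[0,0,0]],
  ],
)

```text
clock: 8.05
tool_pos: [0.4873, 0.1058, 0.1229]
eef_rot: [-3.139, -0.1, -0.002]
wrist_force: [0.3, 0.6, 5.7]
grip_width: 0.001
finger_force: 2.4
```

Request:
drive_tool(
  deltas=[
    [-1,[0,0,0.04],[0,0,0]],
    [-1,[0,0,0],[0,0,0]],
  ],
)

```text
clock: 8.22
tool_pos: [0.4873, 0.1059, 0.1221]
eef_rot: [-3.139, -0.1, -0.002]
wrist_force: [-0.2, 0.8, 6.2]
grip_width: 0.0
finger_force: 2.4
```

Request:
drive_tool(
  deltas=[
    [-1,[0,0,0.04],[0,0,0]],
    [-1,[0,0,0],[0,0,0]],
  ],
)

```text
clock: 8.38
tool_pos: [0.4873, 0.1058, 0.1213]
eef_rot: [-3.139, -0.1, -0.002]
wrist_force: [-0.5, 0.8, 6.0]
grip_width: 0.003
finger_force: 2.4
```

```bash
python3 - <<'E'
from h import *
c=arm.get_image('side');i=c['image'];cv2.imwrite('pics/s2.png',cv2.resize(i[140:260,200:360],(800,600),interpolation=2))
E
```

```text
(no output)
```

View pics/s2.png

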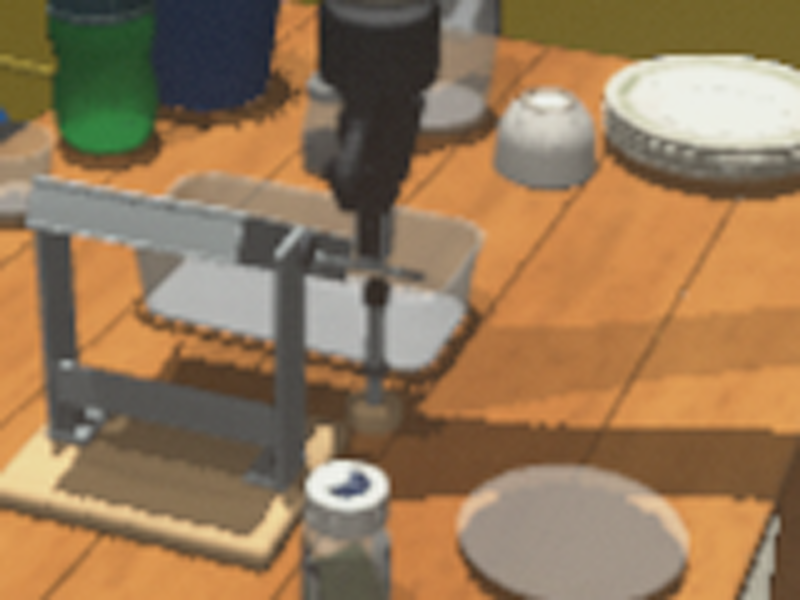

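The tab (375,268) now sits just above the cap (375,290). I'll go on in small steps.

Request:
drive_tool(
  deltas=[
    [-1,[0,0,0.04],[0,0,0]],
    [-1,[0,0,0],[0,0,0]],
  ],
)

```text
clock: 8.6
tool_pos: [0.4873, 0.1058, 0.1205]
eef_rot: [-3.139, -0.1, -0.002]
wrist_force: [0.5, 0.1, 5.9]
grip_width: 0.001
finger_force: 2.4
```

Request:
drive_tool(
  deltas=[
    [-1,[0,0,0.03],[0,0,0]],
    [-1,[0,0,0],[0,0,0]],
  ],
)

```text
clock: 8.77
tool_pos: [0.4873, 0.1058, 0.12]
eef_rot: [-3.139, -0.1, -0.002]
wrist_force: [0.2, 1.1, 6.3]
grip_width: -0.001
finger_force: 2.4
```

Request:
drive_tool(
  deltas=[
    [-1,[0,0,0.03],[0,0,0]],
    [-1,[0,0,0],[0,0,0]],
  ],
)

```text
clock: 8.93
tool_pos: [0.4873, 0.1058, 0.1194]
eef_rot: [-3.139, -0.1, -0.002]
wrist_force: [-0.6, 0.4, 6.9]
grip_width: -0.001
finger_force: 2.7
```

Request:
drive_tool(
  deltas=[
    [-1,[0,0,0.03],[0,0,0]],
    [-1,[0,0,0],[0,0,0]],
  ],
)

```text
clock: 9.1
tool_pos: [0.4874, 0.106, 0.1192]
eef_rot: [-3.139, -0.1, -0.002]
wrist_force: [-1.0, 1.3, 9.6]
grip_width: -0.002
finger_force: 4.0
```

The stop is met, and 0.6 mm adds about 3 N. I'll go a little further, then hold.

Request:
drive_tool(
  deltas=[
    [-1,[0,0,0.03],[0,0,0]],
    [-1,[0,0,0],[0,0,0]],
  ],
)

```text
clock: 9.27
tool_pos: [0.4874, 0.106, 0.119]
eef_rot: [-3.139, -0.1, -0.003]
wrist_force: [-1.8, -0.5, 13.7]
grip_width: 0.001
finger_force: 5.4
```

Request:
drive_tool(
  deltas=[
    [-1,[0,0,0],[0,0,0]],
    [-1,[0,0,0],[0,0,0]],
    [-1,[0,0,0],[0,0,0]],
    [-1,[0,0,0],[0,0,0]],
    [-1,[0,0,0],[0,0,0]],
    [-1,[0,0,0],[0,0,0]],
    [-1,[0,0,0],[0,0,0]],
    [-1,[0,0,0],[0,0,0]],
    [-1,[0,0,0],[0,0,0]],
    [-1,[0,0,0],[0,0,0]],
    [-1,[0,0,0],[0,0,0]],
    [-1,[0,0,0],[0,0,0]],
  ],
)

```text
clock: 10.27
tool_pos: [0.4874, 0.106, 0.1191]
eef_rot: [-3.139, -0.1, -0.003]
wrist_force: [-2.3, 0.2, 13.4]
grip_width: 0.004
finger_force: 5.3
```

Request:
drive_tool(
  deltas=[
    [-1,[0,0,0],[0,0,0]],
    [-1,[0,0,0],[0,0,0]],
    [-1,[0,0,0],[0,0,0]],
    [-1,[0,0,0],[0,0,0]],
    [-1,[0,0,0],[0,0,0]],
    [-1,[0,0,0],[0,0,0]],
  ],
)

```text
clock: 10.77
tool_pos: [0.4874, 0.106, 0.1191]
eef_rot: [-3.139, -0.1, -0.003]
wrist_force: [-1.2, 0.1, 12.4]
grip_width: 0.003
finger_force: 5.3
```

```bash
python3 - <<'E'
from h import *
c=arm.get_image('top');a=c['image'][130:250,150:340]
c=arm.get_image('wrist');b=c['image']
cv2.imwrite('pics/t3.png',np.hstack([cv2.resize(a,(400,300),interpolation=2),cv2.resize(b,(400,300))]))
E
```

```text
(no output)
```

View pics/t3.png

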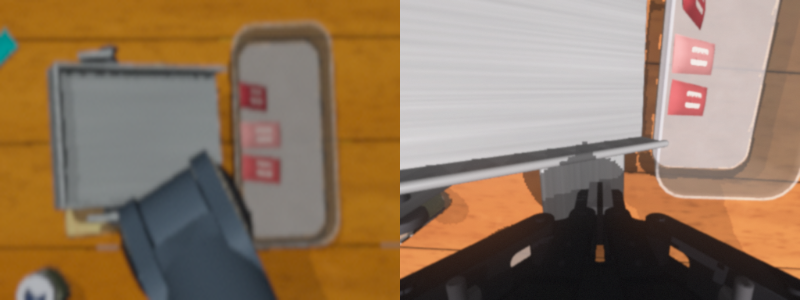

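All three sachets are in the tub: left panel (255,97), (260,133), (262,168). The chute is empty, and the tab was held at 12–14 N for 1.5 s. Now I'll ease it up slowly along the reverse path.

Request:
drive_tool(
  deltas=[
    [-1,[0,0,-0.05],[0,0,0]],
    [-1,[0,0,-0.06],[0,0,0]],
    [-1,[0,0,-0.08],[0,0,0]],
    [-1,[0,0,-0.08],[0,0,0]],
    [-1,[0,0,-0.08],[0,0,0]],
    [-1,[0,0,-0.08],[0,0,0]],
    [-1,[0,0,-0.08],[0,0,0]],
    [-1,[0,0.02,-0.08],[0,0,0]],
    [-1,[0,0.02,-0.08],[0,0,0]],
    [-1,[0,0.02,-0.08],[0,0,0]],
    [-1,[0,0.02,-0.08],[0,0,0]],
    [-1,[0,0.02,-0.08],[0,0,0]],
  ],
)

```text
clock: 11.87
tool_pos: [0.4864, 0.1018, 0.1356]
eef_rot: [3.139, 0.098, -0.003]
wrist_force: [1.4, -5.4, 3.1]
grip_width: -0.001
finger_force: 2.1
```

Request:
drive_tool(
  deltas=[
    [-1,[0,0.02,-0.08],[0,0,0]],
    [-1,[0,0.02,-0.08],[0,0,0]],
    [-1,[0,0.02,-0.08],[0,0,0]],
    [-1,[0,0.02,-0.08],[0,0,0]],
    [-1,[0,0.02,-0.08],[0,0,0]],
    [-1,[0,0.02,-0.08],[0,0,0]],
    [-1,[0,0.02,-0.08],[0,0,0]],
    [-1,[0,0.02,-0.08],[0,0,0]],
    [-1,[0,0.02,-0.08],[0,0,0]],
    [-1,[0,0.02,-0.08],[0,0,0]],
    [-1,[0,0.02,-0.08],[0,0,0]],
    [-1,[0,0.02,-0.08],[0,0,0]],
  ],
)

```text
clock: 12.87
tool_pos: [0.487, 0.0986, 0.1552]
eef_rot: [-3.14, -0.1, 0.0]
wrist_force: [-1.4, -2.5, 2.7]
grip_width: -0.002
finger_force: 1.5
```

Request:
drive_tool(
  deltas=[
    [-1,[0,0.01,-0.07],[0,0,0]],
    [-1,[0,0.01,-0.07],[0,0,0]],
    [-1,[0,0.01,-0.07],[0,0,0]],
    [-1,[0,0.01,-0.07],[0,0,0]],
    [-1,[0,0.01,-0.06],[0,0,0]],
    [-1,[0,0.01,-0.06],[0,0,0]],
    [-1,[0,0,-0.06],[0,0,0]],
    [-1,[0,0,-0.06],[0,0,0]],
    [-1,[0,0,-0.05],[0,0,0]],
    [-1,[0,0,-0.05],[0,0,0]],
    [-1,[0,0,-0.05],[0,0,0]],
    [-1,[0,0,-0.05],[0,0,0]],
  ],
)

```text
clock: 13.87
tool_pos: [0.4874, 0.0973, 0.1696]
eef_rot: [-3.14, -0.099, -0.0]
wrist_force: [-2.0, 0.6, 2.2]
grip_width: -0.003
finger_force: 1.1
```

Request:
drive_tool(
  deltas=[
    [-1,[0,0,-0.03],[0,0,0]],
    [-1,[0,0,-0.03],[0,0,0]],
    [-1,[0,0,-0.03],[0,0,0]],
    [-1,[0,0,-0.03],[0,0,0]],
    [-1,[0,0,-0.03],[0,0,0]],
    [-1,[0,0,-0.03],[0,0,0]],
    [-1,[0,0,-0.03],[0,0,0]],
    [-1,[0,0,-0.03],[0,0,0]],
    [-1,[0,0,-0.03],[0,0,0]],
    [-1,[0,0,0],[0,0,0]],
  ],
)

```text
clock: 14.7
tool_pos: [0.4874, 0.0971, 0.175]
eef_rot: [3.14, 0.099, 0.0]
wrist_force: [-0.1, -0.2, 0.1]
grip_width: -0.002
finger_force: 0.0
```

Request:
drive_tool(
  deltas=[
    [-1,[0,0,-0.05],[0,0,0]],
    [-1,[0,0,-0.1],[0,0,0]],
    [-1,[0,0,-0.2],[0,0,0]],
    [-1,[0,0,-0.5],[0,0,0]],
    [-1,[0,0,-0.8],[0,0,0]],
    [-1,[0,0,-0.8],[0,0,0]],
    [-1,[0,0,-0.8],[0,0,0]],
    [-1,[0,0,-0.8],[0,0,0]],
    [-1,[0,0,-0.8],[0,0,0]],
    [-1,[-0.5,0.8,-0.5],[0,0,0]],
    [-1,[-0.5,0.8,-0.5],[0,0,0]],
    [-1,[-0.5,1,0],[0,0,0]],
  ],
)

```text
clock: 15.7
tool_pos: [0.4615, 0.0441, 0.2949]
eef_rot: [-3.139, -0.103, -0.008]
wrist_force: [-0.2, -0.7, -0.0]
grip_width: 0.001
finger_force: 0.0
```

Request:
drive_tool(
  deltas=[
    [-1,[-0.4,1,0],[0,0,0]],
    [-1,[-0.2,1,0],[0,0,0]],
    [-1,[0,1,0],[0,0,0]],
    [-1,[0,1,0],[0,0,0]],
    [-1,[0,1,0],[0,0,0]],
    [-1,[0,1,0],[0,0,0]],
    [-1,[0,0.5,0],[0,0,0]],
    [-1,[0,0,0],[0,0,0]],
  ],
)

```text
clock: 16.37
tool_pos: [0.4569, -0.0895, 0.2925]
eef_rot: [3.14, 0.093, 0.001]
wrist_force: [-0.5, -0.3, -0.9]
grip_width: -0.001
finger_force: 0.0
```

```bash
python3 - <<'E'
from h import *
print(arm.get_state()['wrist_force'])
a=arm.get_image('top')['image'][90:300,100:380];b=arm.get_image('side')['image'][90:300,100:380]
cv2.imwrite('pics/f.png',np.hstack([cv2.resize(a,(400,300),interpolation=2),cv2.resize(b,(400,300),interpolation=2)]))
E
```

```text
[-0.47655988 -0.25684911 -0.85805175]
```

View pics/f.png

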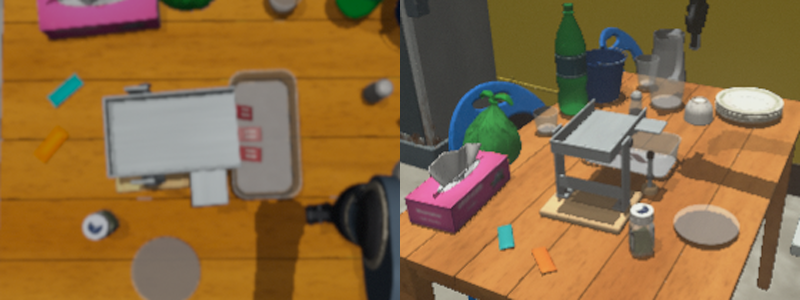

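The chute is level and empty, the three sachets are in the tub (left panel, about (250,112) to (250,155)), the arm is clear, and the other things haven't moved.

```bash
python3 -c "
from plant import arm
print(arm.sign_off())"
```

```text
the job is handed in; nothing more can be done
None
```

The job is handed in: all three sachets are in the tub after the tab was held on the stop at 12–14 N for about 1.5 s, the chute was eased back to level over about 4 s, and the hand is clear at about 16 s on the clock.

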